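Stow the seal tub under the bench shelf

TASK

The lid of the blue tub has sprung up at the front and the tub will not pass under the low shelf like that. Press the lid down until it lies level on the rim, then slide the tub along the bench, without lifting it, into the shelf's free bay (green mat), pull towards the front, straight and centred on the mat, until its front wall is about 2 cm behind the shelf's front edge with the pull sticking out. Neither the tub nor the robot may bump the shelf, and leave the other things where they are.

Things in the scene. Friction and masses are not known exactly. Their poses are not given: they have to be found in the camera images.
- tub: blue plastic tub, 100 mm (x) x 120 mm (y), walls 50 mm high, 0.45 to 0.8 kg, loose on the bench. Origin: centre of its underside; +x points from front wall to rear wall, z up. White lid hinged along the rear wall's top; shut, its flat top is 55 to 57 mm up and it overhangs the walls by 2 mm. A black pull sticks out of the middle of the front wall (-x).
- pull (a point): a point in the tub's black block-shaped pull, 76 mm in front of (-x) the tub's origin, 30 mm up. The pull reaches 36 mm out from the front wall (this point: 26 mm out), is 24 mm wide (y) and spans 12 to 40 mm above the bench; grip it across its width. Axes as the tub.
- tub_lid (a joint): lid angle, rad: 0 = level on the rim (hard stop); positive = front edge up. Starts 0.16 to 0.26, front edge 16 to 26 mm too high. The hinge lies at the rear wall's top edge (50 mm in +x from the tub's origin, 50 mm up) and is stiff: the lid stays where left and needs about 7 N down near its front edge to move.
- lid_front (a point): point on the lid's top, mid-width, 100 mm in front of the hinge (over the front wall); moves with the lid. Axes as the lid.
- shelf: fixed low grey metal shelf with yellow front edge, 420 mm wide (y), 180 mm deep (x). Origin: on the bench under the middle of its front edge; +x inwards. Underside 68 mm up, deck 12 mm; a black case on it, flush with the front, reaches 135 mm up. End feet 15 mm and a middle divider 12 mm thick leave two bays 190 mm wide, centred 98.5 mm either side; one holds the grey tub. Rear open.
- bay_mat: flat green mat, 150 mm wide (y), 1 mm thick, marking the free bay; it shows in front of the shelf and slides like the bench. Origin: on the bench in mid-bay, 72 mm behind (+x) the shelf's front edge: where the tub's origin should end. Axes as the shelf's (+x inwards).
- grey_tub: closed grey tub of the same shape, standing in the other bay, its pull sticking out in front. Leave alone. Origin: centre of its underside.
- sleeve: steel sleeve, 60 mm diameter, 60 mm high, standing loose on the bench. Leave alone. Origin: centre of underside.
- flange: aluminium flange ring, 96 mm diameter, 12 mm high, lying loose. Leave alone. Origin: centre of underside.
- housing: small turbo housing, round, 84 mm diameter, 80 mm high, a side outlet reaching 65 mm out in its +y; loose. Leave alone. Origin: centre of underside.
There are look-alikes about, which are no part of the job. Leave any brown look-alike of the tub alone.

How it is judged:
On the way:
1. the lid is pressed level (within 0.03 rad) while the tub still stands in front of the shelf (value of joint tub_lid below 0.03 rad and x of tub in the frame of shelf below -0.03 m), for 0.2 s.
At the end, for the whole second after the job is handed in: The lid is level (within 0.03 rad), the tub stands flat and still on the bench in the free bay, pull to the front, its front wall 11 to 45 mm behind the shelf's front edge (about 2 cm is meant), within 20 mm of the mat's centre line and within 0.12 rad of straight (value of joint tub_lid below 0.03 rad and x of tub in the frame of bay_mat between -0.011 and 0.023 m and y of tub in the frame of bay_mat between -0.02 and 0.02 m and x of pull in the frame of bay_mat below -0.04 m and angle between the x axis of tub and the x axis of bay_mat, either way round below 0.12 rad and angle between tub's own z axis and vertical below 0.05 rad and height (world z) of tub below 0.006 m and linear speed of tub below 0.01 m/s); the robot touches nothing.
It fails at once if the tub or its lid bumps the shelf (over 2 N) (contact force between tub and shelf above 2 N).
It fails at once if the robot bumps the shelf (over 2 N) (contact force between any of the arm, the fingers and shelf above 2 N).
It fails at once if the tub is lifted off the bench instead of slid (over 15 mm) (height (world z) of tub above 0.015 m).
It fails at once if the grey tub, sleeve, flange or housing is moved (over 10 mm) (distance of any of grey_tub, sleeve, flange, housing from where it was at the start of the episode above 0.01 m).
It also fails if it takes over 48 s, if anything falls off the work surface, if the arm or the gripper's body presses on something with over 40 N, if the wrist force passes 120 N, or if a joint passes its speed limit or range.

ROBOT

A 6-joint arm with a two-finger parallel gripper is mounted at the origin on the work surface. World frame = base frame: x ahead of the robot, y to its left, z up, the work surface at z = 0. Lengths are in m, angles in rad, forces in N, time in s.
With the tool pointing down it reaches from about 0.35 to 0.975 m from the base axis. Payload 17.4 kg.
Tool frame: the origin (TCP) lies at the very end of the fingers, on their centre line; the grasp point (between the pads) lies 19 mm behind it (pinch_z is the distance from the TCP to the grasp point, in m); z points along the fingers, y is the line along which they close (so a half turn about z gives the same grasp; the last joint's range is limited). The gripper opens to 85 mm and grips with 20 to 120 N. Pads are 22 mm wide; open, the fingers measure 114 mm over their backs; the gripper's body (76 mm by 85 mm) begins 54 mm behind the grasp point. The pads swing forward as they close: fully open they stand 13 mm farther back than shut.
Start: joints at [1.19, 0.116, 1.442, -0, 1.584, -0.038], TCP at [0.227, 0.636, 0.231] pointing down, gripper open.
Joint ranges: [-2.83, 2.83], [-0.83, 2.19], [0.07, 2.5], [-1.14, 4.28], [0.01, 3], [-2.97, 2.97]. Speed limits (rad/s): [1.89, 1.89, 2.22, 3.14, 3.14, 3.14].

INTERFACE

Orientations are given as a unit quaternion [w, x, y, z].
In Python, from rig import * gives the robot as it stands.
- The arm moves only by the tool jog_arm, never from a script. Its argument "motion" is a list of rows, each a list of 5 numbers: the opening, from -1 (shut) to 1 (fully open), so that 0 is half open, then the shift along the tool's x, y, z scaled (see below), then the turn about the tool's z scaled (see below). A call has exactly 8 rows; each row is the pose to reach, as a shift and turn from the pose commanded when the call began, along the tool's axes at that moment, turning the shorter way round; what a row does not reach only later rows make up. The controller multiplies each number of a shift by 0.2 m and each number of a turn by 180 degrees. A row lasts 1/8 s, in which the tool goes at most 62.5 mm and 10.7 degrees, less where a joint would pass 70% of its speed; a pose out of reach is approached as far as the arm can. A call with a number of a shift or a turn outside -1 to 1 is refused whole. A call with a gripper value outside its range is refused whole. The fingers move at their own pace and stop on an object; the grip force is fixed at half the most. Time passes only in rows, so rows that repeat a pose let the fingers close, or fill a call up. It gives the time, the measured TCP pose, the force, the opening and the grip force at its end, in the units of the state.
- observe(): the state, without advancing time (a new reading comes with each control period).
- capture(name): name is "scene" or "top" or "wrist"; returns (picture, depth): 480x640x3 uint8, red, green, blue; 480x640 float32, m along the optical axis (not along the pixel's ray), 0 where there is no reading.
- camera_params(name): a dict with "K" (3x3 intrinsics, pixels), "position" and "orientation" of the camera in the world. Camera axes: x right, y down, z forward; pixel columns grow to the right and rows downward; lengths in m; the calibration is good to about 2 mm. The wrist camera is an equidistant fisheye: a pixel r from the principal point sees the ray r / f radians off the axis. A picture is of the moment at which its call begins: read the wrist's pose just before it. camera_params takes no time and is no camera call; for the wrist camera it gives the pose at the moment of the call.
- hand_in(): hands the job in; it is judged then, once.
Trained networks look in the newest picture that a camera, given by its name, has taken for a name from the list of things; names that differ only in an ending like _2 or _b are one class to them, and where a whole thing is asked for, a point or a joint stands for the part that bears it (a point fixed in the world has none). Each returns a list of dicts, best first, with "p" (0 to 1); they miss things now and then, are a little off and sometimes report something else, mostly with a low value. They report only what shows in the picture. A call takes as long as a camera call. They do not tell look-alikes from the thing itself.
- trace(name, camera): "mask" (480x640 bool, what is visible of it) and "xy" ([column, row] in pixels, amid what is visible of it).
- place_of(name, camera): "xy" ([column, row] in pixels: a listed point, or the origin of a listed thing).
The state is a dict: "clock": time; "q": joint angles; "joint_vel": joint speeds; "effort": joint torques, N m; "tool_pos": TCP position; "ee_rot": TCP orientation; "ft_force": force on the tool from outside, world axes, zero at the start; "moment": the same for the moment, N m; "width": opening from 0.0 (shut) to 1.0 (fully open); "finger_force": force on a finger pad.
Only numpy, scipy, OpenCV 4.12 (cv2) and the standard library are available. Lean on these libraries where they do the work, as an engineer would, in place of code of your own. Each camera call takes 0.05 s, during which the arm holds its last target. There are 200 camera calls.

## Working session

There is one attempt and no reset: what is moved stays moved. The work goes in short steps, Python scripts to look and compute and a tool call to move; the robot and the scene stay as the last step left them, time stands still between calls to the robot, and variables do not carry over. Pictures are saved under pics/ and viewed, at most 10 in all, crops included, and the job is handed in when it is done.

Besides the shell and the picture viewer there is one more tool, called by a JSON object that holds its "op" and its "data", one argument or row to a line. jog_arm: Moves the arm, as the interface text tells. Its arguments: {"type":"object","properties":{"motion":{"type":"array"}},"required":["motion"]}

```bash
mkdir -p pics; ls; cat > h.py <<'E'
from rig import *
import numpy as np, cv2
from scipy.spatial.transform import Rotation as R
def rot(q): return R.from_quat([q[1],q[2],q[3],q[0]]).as_matrix()
def world(cam,depth,P=None):
    P=P or camera_params(cam);K=np.array(P["K"]);v,u=np.mgrid[:480,:640]
    X=np.stack([(u-K[0,2])/K[0,0]*depth,(v-K[1,2])/K[1,1]*depth,depth],-1)
    return X@rot(P["orientation"]).T+np.array(P["position"])
def save(n,im): cv2.imwrite("pics/"+n,im[...,::-1])
E
python3 - <<'E'
from h import *
s=observe();print(s)
out=[]
for c in("scene","top"):
    im,d=capture(c);W=world(c,d);out.append(im);np.savez(c+".npz",im=im,W=W)
    print(c,camera_params(c)["position"])
    for n in("tub","pull","lid_front","shelf","bay_mat","grey_tub","sleeve","flange","housing"):
        for r in place_of(n,c)[:3]:
            u,v=np.round(r["xy"]).astype(int);print(n,round(r["p"],2),(u,v),W[v,u].round(3) if 0<=u<640 and 0<=v<480 else "")
save("a.png",out[0]);save("b.png",out[1])
E
```

```text
pics
{'clock': 0.0, 'q': array([ 1.19020952e+00,  1.16513327e-01,  1.44224509e+00,  2.59072954e-05,
        1.58395433e+00, -3.77893148e-02]), 'joint_vel': array([ 0.00017427, -0.00088035, -0.00042593, -0.00045119, -0.00037389,
        0.00051027]), 'effort': array([ 7.97260327e-05, -7.32011175e+01, -6.32474971e+01,  9.89500995e-05,
        6.36567434e-03, -8.29147166e-05]), 'tool_pos': array([0.22681549, 0.63557373, 0.23055625]), 'ee_rot': array([-1.28972835e-04,  1.70560580e-01,  9.85347033e-01, -5.45148146e-04]), 'ft_force': array([-0.97699618,  0.28096559,  0.61603219]), 'moment': array([ 0.01978957, -0.03054935, -0.00522055]), 'finger_force': 0.0, 'width': 1.0015226482647113}
scene [ 0.51942608 -0.41613122  0.82575112]
tub 0.9 (np.int64(297), np.int64(233)) [0.531 0.019 0.064]
tub 0.8 (np.int64(418), np.int64(450)) [ 0.677 -0.383  0.055]
pull 0.88 (np.int64(260), np.int64(221)) [0.459 0.071 0.039]
pull 0.71 (np.int64(472), np.int64(432)) [ 0.772 -0.368  0.041]
lid_front 0.87 (np.int64(268), np.int64(208)) [0.479 0.079 0.073]
lid_front 0.62 (np.int64(461), np.int64(435)) [ 0.754 
[... 249 characters left out ...]
[0.609 0.349 0.026]
top [0.30460489 0.02244414 1.34831763]
tub 0.8 (np.int64(306), np.int64(264)) [0.517 0.059 0.067]
tub 0.62 (np.int64(473), np.int64(199)) [ 0.682 -0.368  0.055]
pull 0.9 (np.int64(465), np.int64(167)) [ 0.773 -0.357  0.042]
lid_front 0.85 (np.int64(471), np.int64(174)) [ 0.751 -0.37   0.048]
lid_front 0.55 (np.int64(301), np.int64(279)) [0.479 0.071 0.073]
shelf 0.91 (np.int64(346), np.int64(214)) [ 0.66  -0.045  0.002]
grey_tub 0.38 (np.int64(297), np.int64(293)) [0.449 0.083 0.037]
sleeve 0.87 (np.int64(189), np.int64(298)) [0.443 0.36  0.004]
flange 0.6 (np.int64(455), np.int64(294)) [ 0.446 -0.32  -0.001]
housing 0.85 (np.int64(185), np.int64(232)) [0.602 0.362 0.065]
```

View pics/a.png

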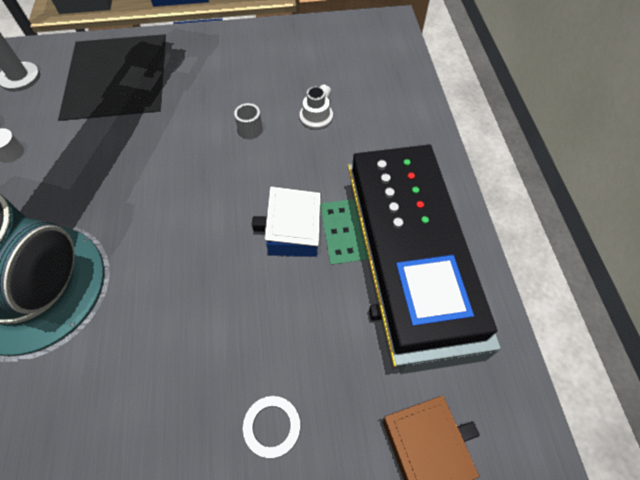

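View pics/b.png

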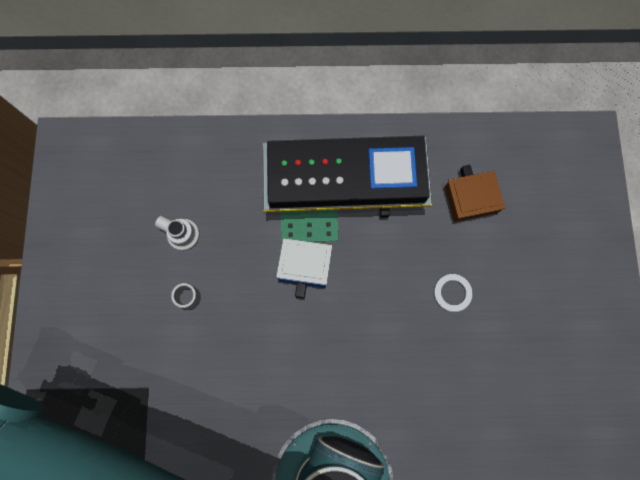

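The tub (white lid) is at about (305,262) in the top view, with its pull at (300,290). The mat is at (309,228), the yellow shelf edge runs along row ~209, and the brown look-alike is at (475,193). Next I'll measure these precisely.

```bash
python3 - <<'E'
from h import *
def rect(n,p):
    c,sz,a=cv2.minAreaRect((p[:,:2]*1000).astype(np.float32));b=cv2.boxPoints((c,sz,a)).round(0).astype(int).tolist()
    print("  ",n,len(p),np.round(c,1),np.round(sz,1),round(a,1),b,"z",np.percentile(p[:,2],[5,50,95]).round(3))
for c in("top","scene"):
    f=np.load(c+".npz");im=f["im"].astype(int);W=f["W"];r,g,b=im[...,0],im[...,1],im[...,2]
    x,y,z=W[...,0],W[...,1],W[...,2];print(c)
    near=(x>.38)&(x<.62)&(y>-.05)&(y<.17)
    lid=near&(z>.05)&(im.min(-1)>150);p=W[lid];rect("lid",p)
    A=np.c_[p[:,:2],np.ones(len(p))];k=np.linalg.lstsq(A,p[:,2],rcond=None)[0];print("  slope",k,np.hypot(*k[:2]))
    rect("pull",W[near&(z>.034)&(z<.046)&(im.max(-1)<70)])
    rect("mat",W[(g>r+25)&(g>b+10)&(z<.02)&(x>.5)&(x<.75)])
    ye=W[(r>b+60)&(g>b+40)&(x>.6)&(x<.75)&(z>.05)&(z<.1)&(y>-.35)&(y<.3)]
    rect("yellow",ye);k=np.polyfit(ye[:,1],ye[:,0],1);print("  edge x=",k,np.arctan(k[0]))
    rect("case",W[(z>.12)&(x>.6)&(x<.95)&(abs(y)<.33)])
E
```

```text
top
   lid 1951 [526.2  63.8] [123.1 102.4] 81.0 [[466, 11], [567, -5], [586, 117], [485, 133]] z [0.056 0.067 0.075]
  slope [-0.18264512  0.02956398  0.16014956] 0.18502234953179092
   pull 139 [457.7  76.8] [53.1 36.1] 81.3 [[436, 53], [472, 48], [480, 100], [444, 106]] z [0.036 0.04  0.045]
   mat 1561 [629.2  51.5] [ 83.3 150.2] 0.3 [[587, 126], [588, -24], [671, -23], [670, 127]] z [-0.003  0.002  0.007]
   yellow 274 [657.3 -45.5] [  5.1 418.2] 1.3 [[650, 163], [659, -255], [664, -255], [655, 164]] z [0.069 0.077 0.083]
  edge x= [-0.02352265  0.65587171] -0.023518311749491413
   case 10156 [740.3 -43.8] [162.7 390.6] 1.2 [[655, 150], [663, -241], [826, -237], [817, 153]] z [0.131 0.136 0.141]
scene
   lid 2742 [527.3  61.6] [125.9 102.8] 81.1 [[467, 7], [568, -9], [588, 116], [486, 132]] z [0.056 0.066 0.074]
  slope [-0.18150493  0.02912761  0.15952724] 0.18382724719518037
   pull 203 [492.9  24.8] [ 51.7 147.7] 48.2 [[421, 55], [531, -44], [565, -5], [455, 93]] z [0.036 0.04  0.044]
   mat 2114 [627.7  51.1] [ 77.7 154.4] 1.3 [[587, 127], [591, -27], [668, -25], [665, 129]] z [-0.001  0.002  0.004]
   yellow 510 [660.9 -82.1] [ 66.8 481.3] 9.2 [[590, 150], [666, -325], [732, -314], [656, 161]] z [0.071 0.079 0.082]
  edge x= [-0.02624424  0.65747153] -0.026238221161250866
   case 18020 [741.1 -46. ] [160.2 390.7] 1.3 [[657, 148], [665, -243], [825, -239], [817, 151]] z [0.133 0.136 0.14 ]
```

```bash
cat >> h.py <<'E'
def plan(p,ydeg=None):
    s=observe();M=rot(s["ee_rot"]);d=M.T@(np.array(p)-s["tool_pos"])/.2
    y=np.degrees(np.arctan2(M[1,1],M[0,1]));t=0 if ydeg is None else -((ydeg-y+90)%180-90)/180
    print("at",s["tool_pos"].round(4),"y",round(y,2),"shift",d.round(3),"turn",round(t,3),"F",s["ft_force"].round(1),"w",round(s["width"],2),"t",round(s["clock"],2))
E
python3 -c "
from h import *
plan([.476,.072,.12],81)"
```

```text
at [0.2269 0.6357 0.2313] y 70.36 shift [-2.12  -2.236  0.557] turn -0.059 F [-0.4  0.4 -0.5] w 1.0 t 1.0
```

{"op": "jog_arm", "data": {
  "motion": [
    [-1,-0.1,-0.1,0,-0.01],
    [-1,-0.23,-0.23,0,-0.02],
    [-1,-0.36,-0.36,0,-0.03],
    [-1,-0.49,-0.49,0,-0.04],
    [-1,-0.62,-0.62,0,-0.05],
    [-1,-0.75,-0.75,0,-0.059],
    [-1,-0.88,-0.88,0,-0.059],
    [-1,-1,-1,0,-0.059]
  ]
}}

```text
clock: 2.0
tool_pos: [0.3484, 0.379, 0.2314]
ee_rot: [0.0, 0.079, 0.997, 0.0]
ft_force: [0.3, -0.1, -0.2]
width: 0.0
finger_force: 0.0
```

```bash
python3 -c "
from h import *
plan([.476,.072,.12],81)"
```

```text
at [0.3484 0.379  0.2314] y 80.98 shift [-0.871 -1.416  0.557] turn -0.0 F [ 0.3 -0.1 -0.2] w 0.0 t 2.0
```

{"op": "jog_arm", "data": {
  "motion": [
    [-1,-0.1,-0.15,0,0],
    [-1,-0.2,-0.3,0,0],
    [-1,-0.3,-0.45,0,0],
    [-1,-0.4,-0.6,0,0],
    [-1,-0.5,-0.75,0,0],
    [-1,-0.6,-0.9,0,0],
    [-1,-0.65,-1,0,0],
    [-1,-0.65,-1,0,0]
  ]
}}

```text
clock: 3.0
tool_pos: [0.4454, 0.1613, 0.2314]
ee_rot: [0.0, 0.08, 0.997, 0.0]
ft_force: [-0.5, -0.5, -0.3]
width: -0.001
finger_force: 0.0
```

```bash
python3 -c "
from h import *
plan([.476,.072,.09],81)"
```

```text
at [0.4454 0.1613 0.2314] y 80.86 shift [-0.222 -0.416  0.707] turn -0.001 F [-0.5 -0.5 -0.3] w -0.0 t 3.0
```

{"op": "jog_arm", "data": {
  "motion": [
    [-1,-0.1,-0.2,0,0],
    [-1,-0.21,-0.4,0.1,0],
    [-1,-0.22,-0.416,0.3,0],
    [-1,-0.22,-0.416,0.5,0],
    [-1,-0.22,-0.416,0.65,0],
    [-1,-0.22,-0.416,0.72,0],
    [-1,-0.22,-0.416,0.75,0],
    [-1,-0.22,-0.416,0.77,0]
  ]
}}

```text
clock: 4.0
tool_pos: [0.4759, 0.0735, 0.0781]
ee_rot: [0.001, 0.079, 0.997, 0.0]
ft_force: [-0.1, 0.4, 1.3]
width: -0.001
finger_force: 0.0
```

```bash
python3 -c "
from h import *
plan([.476,.072,.055],81)"
```

```text
at [0.4759 0.0735 0.0781] y 80.99 shift [-0.001 -0.007  0.115] turn -0.0 F [-0.1  0.4  1.3] w -0.0 t 4.0
```

{"op": "jog_arm", "data": {
  "motion": [
    [-1,0,0,0.02,0],
    [-1,0,0,0.04,0],
    [-1,0,0,0.06,0],
    [-1,0,0,0.075,0],
    [-1,0,0,0.09,0],
    [-1,0,0,0.1,0],
    [-1,0,0,0.105,0],
    [-1,0,0,0.11,0]
  ]
}}

```text
clock: 5.0
tool_pos: [0.4755, 0.0733, 0.0559]
ee_rot: [0.0, 0.079, 0.997, 0.0]
ft_force: [-5.0, 0.6, 6.3]
width: 0.001
finger_force: 3.1
```

{"op": "jog_arm", "data": {
  "motion": [
    [-1,0,0,0.003,0],
    [-1,0,0,0.006,0],
    [-1,0,0,0.009,0],
    [-1,0,0,0.012,0],
    [-1,0,0,0.012,0],
    [-1,0,0,0.012,0],
    [-1,0,0,0.012,0],
    [-1,0,0,0.012,0]
  ]
}}

```text
clock: 6.0
tool_pos: [0.4756, 0.0733, 0.0545]
ee_rot: [0.0, 0.079, 0.997, 0.0]
ft_force: [-12.5, 0.1, 19.2]
width: -0.005
finger_force: 9.4
```

{"op": "jog_arm", "data": {
  "motion": [
    [-1,0,0,-0.1,0],
    [0,0,0,-0.3,0],
    [1,0.05,0,-0.5,0],
    [1,0.3,0,-0.6,0],
    [1,0.5,0,-0.6,0],
    [1,0.6,0,-0.6,0],
    [1,0.6,0,-0.6,0],
    [1,0.6,0,-0.6,0]
  ]
}}

```text
clock: 7.0
tool_pos: [0.3576, 0.0919, 0.1731]
ee_rot: [0.0, 0.079, 0.997, 0.0]
ft_force: [0.8, 1.3, -0.7]
width: 0.999
finger_force: 0.0
```

```bash
cat > m.py <<'E'
from h import *
def rect(n,p):
    if len(p)<10: print("  ",n,"few");return
    c,sz,a=cv2.minAreaRect((p[:,:2]*1000).astype(np.float32));b=cv2.boxPoints((c,sz,a)).round(0).astype(int).tolist()
    print("  ",n,len(p),np.round(c,1),np.round(sz,1),round(a,1),b,"z",np.percentile(p[:,2],[5,50,95]).round(3))
def look(cams=("top","scene"),box=(.38,.67,-.05,.17)):
    for c in cams:
        im,d=capture(c);W=world(c,d);x,y,z=np.moveaxis(W,-1,0);print(c)
        near=(x>box[0])&(x<box[1])&(y>box[2])&(y<box[3])
        p=W[near&(z>.045)&(z<.085)&(im.min(-1)>150)];rect("lid",p)
        if len(p)>50: print("  slope",np.linalg.lstsq(np.c_[p[:,:2],np.ones(len(p))],p[:,2],rcond=None)[0].round(3))
        rect("pull",W[near&(z>.034)&(z<.046)&(im.max(-1)<70)])
        save(f"{c}_{observe()['clock']:.2f}.png",im)
E
python3 -c "
from m import *
look()
im,d=capture('wrist');save('w1.png',im)
for n in('pull','tub'): print(n,[(r['xy'],r['p']) for r in place_of(n,'wrist')][:2])
plan([.444,.077,.008],81)"; ls pics
```

```text
top
   lid 2002 [524.9  64.2] [123.8 103.8] 81.1 [[464, 11], [567, -5], [586, 117], [483, 133]] z [0.052 0.057 0.061]
  slope [-0.001 -0.     0.057]
   pull 22 [460.1  74.9] [30.8 11. ] 18.1 [[444, 75], [447, 65], [476, 74], [473, 85]] z [0.038 0.04  0.044]
scene
   lid 2721 [561.8  83.5] [181.  167.7] 80.6 [[464, 8], [630, -19], [659, 159], [494, 187]] z [0.054 0.056 0.059]
  slope [0.012 0.006 0.05 ]
   pull 201 [492.7  25.5] [ 52.  147.9] 47.8 [[420, 56], [530, -43], [565, -5], [455, 94]] z [0.037 0.04  0.044]
pull [([317.4, 315.1], 0.97)]
tub [([320.1, 361.5], 0.64)]
at [0.3573 0.0919 0.1727] y 80.96 shift [-0.441 -0.005  0.823] turn -0.0 F [ 0.5 -0.7 -0.4] w 1.0 t 7.25
a.png
b.png
scene_7.10.png
top_7.05.png
w1.png
```

View pics/w1.png

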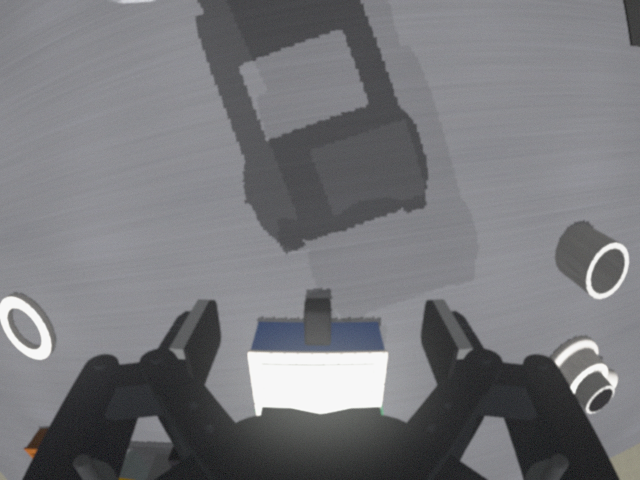

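```bash
cat > g.py <<'E'
from h import *
def prof():
    s=observe();P=camera_params('wrist');im,d=capture('wrist');K=np.array(P["K"])
    v,u=np.mgrid[:480,:640];a=(u-K[0,2])/K[0,0];b=(v-K[1,2])/K[1,1];th=np.hypot(a,b)+1e-9
    D=np.stack([np.sin(th)*a/th,np.sin(th)*b/th,np.cos(th)],-1)/np.cos(th)[...,None]
    X=(D*d[...,None])@rot(P["orientation"]).T+np.array(P["position"])
    M=rot(s["ee_rot"]);T=(X-s["tool_pos"])@M
    print("cam in tool",((np.array(P["position"])-s["tool_pos"])@M).round(3),"w",s["width"])
    ok=(d>0)&(d<.25)&(abs(T[...,1])<.12)&(abs(T[...,0])<.08)
    for z in np.arange(-.14,.02,.01):
        q=T[ok&(T[...,2]>=z)&(T[...,2]<z+.01)]
        if len(q): print(f"{z:.2f}",len(q),"x",q[:,0].min().round(3),q[:,0].max().round(3),"y",q[:,1].min().round(3),q[:,1].max().round(3))
E
python3 -c "
from g import *
prof()"
```

```text
cam in tool [ 0.082  0.    -0.144] w 1.0010580407687777
-0.12 352 x 0.01 0.016 y -0.069 0.07
-0.11 6655 x 0.003 0.022 y -0.07 0.071
-0.10 12173 x -0.012 0.021 y -0.071 0.072
-0.09 12744 x -0.013 0.019 y -0.073 0.073
-0.08 7751 x -0.015 0.018 y -0.073 0.074
-0.07 6859 x -0.013 0.015 y -0.074 0.075
-0.06 1641 x -0.002 0.014 y -0.069 0.07
-0.05 1829 x -0.012 0.012 y -0.056 0.057
-0.04 1730 x -0.012 0.012 y -0.056 0.057
-0.03 1413 x -0.011 0.012 y -0.056 0.057
-0.02 430 x -0.011 0.012 y -0.049 0.049
```

{"op": "jog_arm", "data": {
  "motion": [
    [0.2,-0.1,0,0.1,0],
    [0.2,-0.25,0,0.2,0],
    [0.2,-0.4,0,0.3,0],
    [0.2,-0.44,0,0.4,0],
    [0.2,-0.44,0,0.5,0],
    [0.2,-0.44,0,0.5,0],
    [0.2,-0.44,0,0.5,0],
    [0.2,-0.44,0,0.5,0]
  ]
}}

```text
clock: 8.3
tool_pos: [0.4443, 0.0783, 0.0739]
ee_rot: [0.001, 0.079, 0.997, 0.0]
ft_force: [-0.4, 0.3, -0.3]
width: 0.6
finger_force: 0.0
```

```bash
python3 -c "
from g import *
prof()
for r in place_of('pull','wrist')[:1]: print(r)
plan([.444,.077,.008],81)"
```

```text
cam in tool [ 0.082  0.    -0.144] w 0.5996830634501572
-0.11 5533 x 0.003 0.021 y -0.068 0.069
-0.10 14007 x -0.005 0.021 y -0.068 0.068
-0.09 11131 x -0.013 0.019 y -0.066 0.066
-0.08 7868 x -0.013 0.019 y -0.063 0.064
-0.07 5596 x -0.013 0.018 y -0.061 0.061
-0.06 5568 x -0.013 0.015 y -0.058 0.059
-0.05 1738 x -0.011 0.015 y -0.054 0.051
-0.04 1435 x -0.011 0.012 y -0.039 0.04
-0.03 1320 x -0.012 0.012 y -0.039 0.04
-0.02 1054 x -0.012 0.012 y -0.039 0.039
-0.01 217 x -0.011 0.011 y -0.031 0.032
0.01 9342 x -0.08 -0.029 y -0.065 0.041
{'xy': [315.2, 270.9], 'p': 0.82}
at [0.4442 0.0783 0.0737] y 80.98 shift [ 0.    -0.006  0.328] turn -0.0 F [-0.3 -0.2 -0. ] w 0.6 t 8.4
```

{"op": "jog_arm", "data": {
  "motion": [
    [0.2,0,-0.006,0.1,0],
    [0.2,0,-0.006,0.2,0],
    [0.2,0,-0.006,0.3,0],
    [0.2,0,-0.006,0.33,0],
    [0.2,0,-0.006,0.33,0],
    [-1,0,-0.006,0.33,0],
    [-1,0,-0.006,0.33,0],
    [-1,0,-0.006,0.33,0]
  ]
}}

```text
clock: 9.4
tool_pos: [0.4442, 0.077, 0.008]
ee_rot: [0.001, 0.079, 0.997, 0.0]
ft_force: [-2.1, -0.6, 5.7]
width: 0.272
finger_force: 58.7
```

```bash
python3 -c "
from h import *
s=observe();print(s['finger_force'])
# grip: TCP relative to tub: 82 mm in front. target yaw .024, body 42 clear of edge
th=.024;o=np.array([.6536,.053]);ex=np.array([np.cos(th),np.sin(th)])
for d in(-.10,-.052): plan([*(o+d*ex),.008],90+np.degrees(th))"
```

```text
58.67521047592163
at [0.4442 0.077  0.008 ] y 80.97 shift [-0.561 -0.044  0.001] turn -0.058 F [-2.1 -0.6  5.7] w 0.27 t 9.4
at [0.4442 0.077  0.008 ] y 80.97 shift [-0.797 -0.001  0.001] turn -0.058 F [-2.1 -0.6  5.7] w 0.27 t 9.4
```

{"op": "jog_arm", "data": {
  "motion": [
    [-1,-0.04,0,0,-0.01],
    [-1,-0.12,-0.01,0,-0.025],
    [-1,-0.2,-0.02,0,-0.04],
    [-1,-0.29,-0.03,0,-0.055],
    [-1,-0.38,-0.04,0,-0.058],
    [-1,-0.46,-0.044,0,-0.058],
    [-1,-0.53,-0.044,0,-0.058],
    [-1,-0.56,-0.044,0,-0.058]
  ]
}}

```text
clock: 10.4
tool_pos: [0.5532, 0.0509, 0.008]
ee_rot: [-0.0, -0.012, 1.0, 0.0]
ft_force: [-13.7, 1.7, 13.9]
width: 0.268
finger_force: 60.6
```

```bash
python3 -c "
from m import *
look(box=(.5,.7,-.06,.17))
im,d=capture('wrist');save('w2.png',im)
th=.024;o=np.array([.6536,.053]);ex=np.array([np.cos(th),np.sin(th)])
plan([*(o-.052*ex),.008],90+np.degrees(th))"; ls pics
```

```text
top
   lid few
   pull few
scene
   lid 1745 [622.8  74.4] [173.7  71.7] 89.4 [[586, -12], [658, -13], [660, 161], [588, 162]] z [0.054 0.057 0.059]
  slope [0.02  0.012 0.044]
   pull 65 [595.4  20.7] [24.8 87.9] 33.8 [[561, 50], [610, -23], [630, -9], [581, 64]] z [0.035 0.04  0.043]
at [0.5538 0.0508 0.008 ] y 91.42 shift [-0.239 -0.001  0.   ] turn 0.0 F [ 1.  -1.   4.2] w 0.27 t 10.55
a.png
b.png
scene_10.50.png
scene_7.10.png
top_10.45.png
top_7.05.png
w1.png
w2.png
```

View pics/scene_10.50.png

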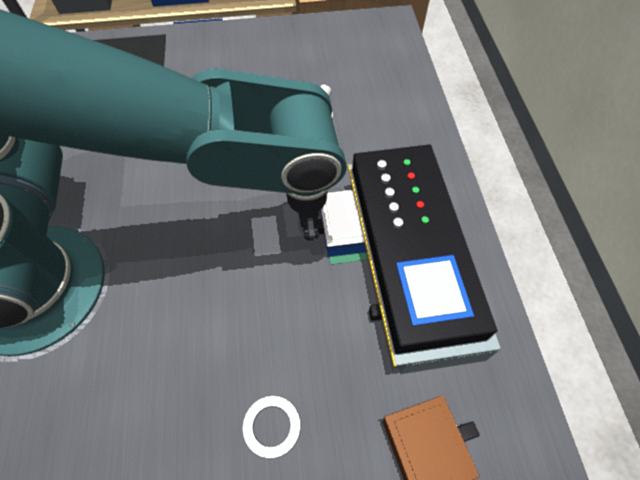

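The tub is going under the shelf straight, with the lid visible at about (345,218) and the mat centred below it. I'll carry on with the grip for as long as the gripper body still clears the edge.

{"op": "jog_arm", "data": {
  "motion": [
    [-1,-0.03,0,0,0],
    [-1,-0.07,0,0,0],
    [-1,-0.11,0,0,0],
    [-1,-0.15,0,0,0],
    [-1,-0.19,0,0,0],
    [-1,-0.22,0,0,0],
    [-1,-0.235,0,0,0],
    [-1,-0.235,0,0,0]
  ]
}}

```text
clock: 11.55
tool_pos: [0.6001, 0.0519, 0.008]
ee_rot: [0.0, -0.012, 1.0, 0.0]
ft_force: [-6.7, 0.6, 8.8]
width: 0.272
finger_force: 60.0
```

{"op": "jog_arm", "data": {
  "motion": [
    [0.2,0,0,0,0],
    [0.2,0,0,0,0],
    [0.2,0,0,0,0],
    [0.2,0.05,0,0,0],
    [0.2,0.15,0,0,0],
    [0.2,0.3,0,0,0],
    [0.2,0.45,0,0,0],
    [0.2,0.5,0,0,0]
  ]
}}

```text
clock: 12.55
tool_pos: [0.4985, 0.0494, 0.0068]
ee_rot: [-0.0, -0.012, 1.0, -0.0]
ft_force: [-0.4, 0.2, 0.7]
width: 0.6
finger_force: 0.0
```

```bash
python3 - <<'E'
from m import *
plan([.6,.05,.1])
im,d=capture('wrist');save('w3.png',im);print([(r['xy'],r['p']) for r in place_of('pull','wrist')[:2]])
im,d=capture('scene');W=world('scene',d);x,y,z=np.moveaxis(W,-1,0)
box=(x>.57)&(x<.66)&(y>-.06)&(y<.17)
p=W[box&(z>.034)&(z<.05)&(im.max(-1)<70)&(abs(y-.053)<.03)];rect("pull",p)
p=W[box&(z>.05)&(z<.062)&(im.min(-1)>120)];rect("lid",p)
save('s3.png',cv2.resize(im[170:290,280:440],(800,600),interpolation=cv2.INTER_NEAREST))
E
```

```text
at [0.4985 0.0494 0.0068] y 91.42 shift [-0.508 -0.01  -0.466] turn 0 F [-0.4  0.2  0.7] w 0.6 t 12.55
[]
   pull 175 [614.3  50. ] [33.7 23.7] 0.0 [[597, 62], [597, 38], [631, 38], [631, 62]] z [0.036 0.041 0.043]
   lid 692 [644.6  51.6] [ 26.5 124.8] 0.6 [[631, 114], [632, -11], [658, -11], [657, 114]] z [0.053 0.056 0.059]
```

View pics/w3.png

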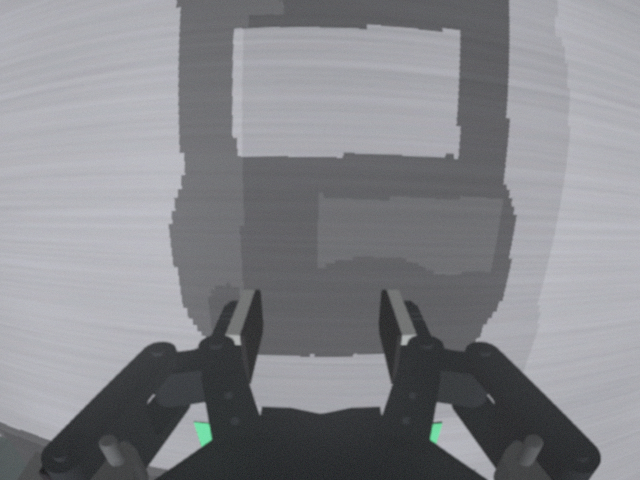

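View pics/s3.png

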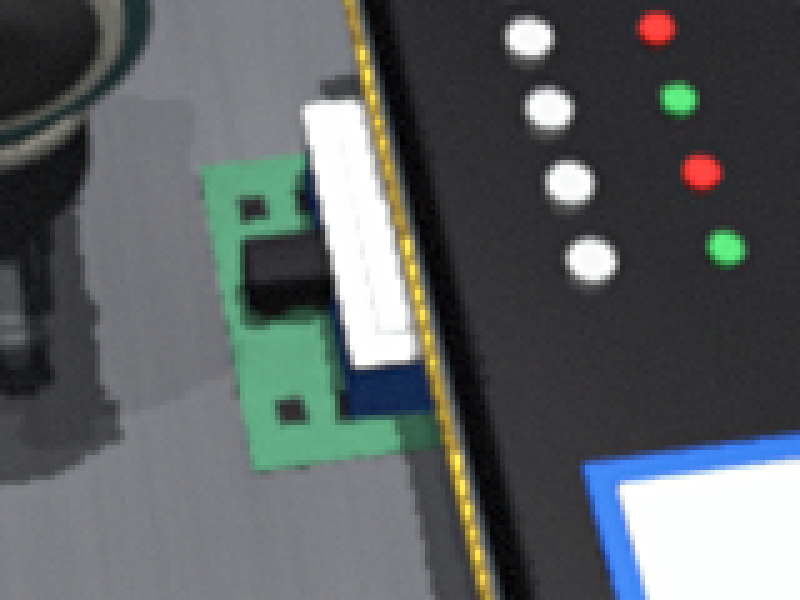

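The pull's end is at x≈0.597, y≈0.050, and the lid's front edge is at 0.6315, straight and centred. Pushing the rest by grip would hit the case, so I'll turn the open gripper 90° and push with the back of a finger.

{"op": "jog_arm", "data": {
  "motion": [
    [1,0,0,0,0.05],
    [1,0,0,0,0.11],
    [1,0,0,0,0.17],
    [1,0,0,0,0.22],
    [1,0,0,0,0.28],
    [1,0,0,0,0.34],
    [1,0,0,0,0.4],
    [1,0,0,0,0.45]
  ]
}}

```text
clock: 13.7
tool_pos: [0.5009, 0.0494, 0.007]
ee_rot: [0.0, 0.642, 0.767, 0.0]
ft_force: [0.8, 0.9, -0.2]
width: 1.005
finger_force: 0.0
```

```bash
python3 -c "
from h import *
plan([.53,.0505,.006],1.35)"
```

```text
at [0.5009 0.0494 0.007 ] y 10.09 shift [-0.02   0.144  0.005] turn 0.049 F [ 0.8  0.9 -0.2] w 1.0 t 13.7
```

{"op": "jog_arm", "data": {
  "motion": [
    [1,0,0.02,0,0.03],
    [1,-0.01,0.05,0,0.049],
    [1,-0.015,0.09,0,0.049],
    [1,-0.02,0.12,0,0.049],
    [1,-0.02,0.144,0,0.049],
    [1,-0.02,0.144,0,0.049],
    [1,-0.02,0.144,0,0.049],
    [1,-0.02,0.144,0,0.049]
  ]
}}

```text
clock: 14.7
tool_pos: [0.5289, 0.0507, 0.007]
ee_rot: [0.0, 0.697, 0.717, 0.0]
ft_force: [-0.7, 0.4, 0.4]
width: 0.997
finger_force: 0.0
```

```bash
python3 -c "
from h import *
plan([.562,.0508,.006],1.35)"
```

```text
at [0.5289 0.0507 0.007 ] y 1.61 shift [-0.004  0.166  0.005] turn 0.001 F [-0.7  0.4  0.4] w 1.0 t 14.7
```

{"op": "jog_arm", "data": {
  "motion": [
    [1,0,0.03,0,0],
    [1,0,0.06,0,0],
    [1,0,0.09,0,0],
    [1,0,0.12,0,0],
    [1,0,0.145,0,0],
    [1,0,0.165,0,0],
    [1,0,0.175,0,0],
    [1,0,0.175,0,0]
  ]
}}

```text
clock: 15.7
tool_pos: [0.5642, 0.0517, 0.0069]
ee_rot: [-0.0, 0.697, 0.717, -0.0]
ft_force: [-2.9, -0.0, 2.3]
width: 1.0
finger_force: 1.3
```

```bash
cat > n.py <<'E'
from m import *
def near(tag):
    plan([.57,.0508,.006],1.35)
    im,d=capture('scene');W=world('scene',d);x,y,z=np.moveaxis(W,-1,0)
    box=(x>.57)&(x<.66)&(y>-.06)&(y<.17)
    rect("lid",W[box&(z>.05)&(z<.062)&(im.min(-1)>120)])
    g=W[(x>.5)&(x<.652)&(z>.065)&(z<.13)&(abs(y-.05)<.025)]
    print("arm front",np.sort(g[:,0])[-5:].round(4))
    ye=W[(im[...,0]>im[...,2].astype(int)+60)&(x>.63)&(x<.68)&(z>.065)&(z<.085)&(y>-.25)&(y<.16)]
    k=np.polyfit(ye[:,1],ye[:,0],1);print("edge at y=.05",np.polyval(k,.05),len(ye))
    save(tag,cv2.resize(im[170:290,280:440],(800,600),interpolation=cv2.INTER_NEAREST))
E
python3 -c "
from n import *
near('s4.png')"
```

```text
at [0.5642 0.0517 0.0069] y 1.6 shift [-0.005  0.029  0.005] turn 0.001 F [-2.9 -0.   2.3] w 1.0 t 15.7
   lid 32 [657.2  48.1] [  1.9 113.5] 0.7 [[656, 105], [657, -9], [659, -9], [657, 105]] z [0.053 0.055 0.058]
arm front [0.6379 0.6381 0.6381 0.6385 0.6389]
edge at y=.05 0.6564748441796207 496
```

View pics/s4.png

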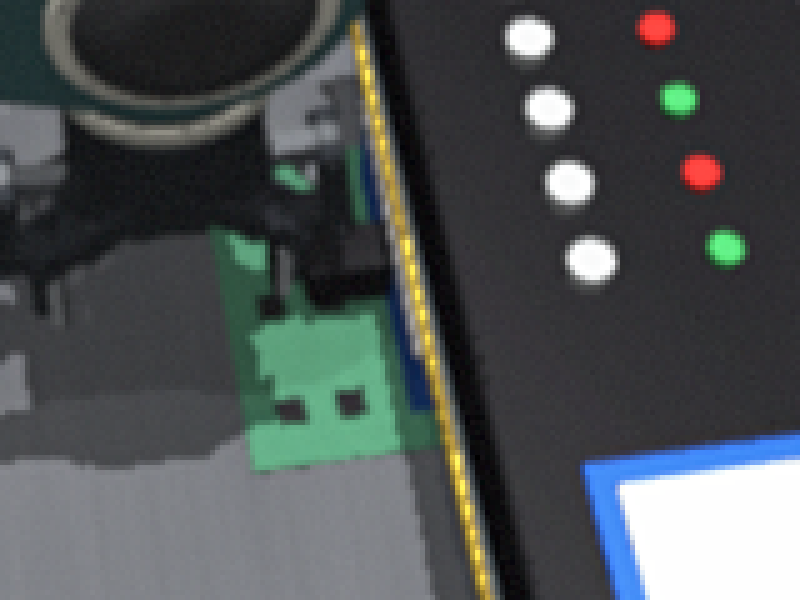

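{"op": "jog_arm", "data": {
  "motion": [
    [1,0,0.01,0,0],
    [1,0,0.02,0,0],
    [1,0,0.03,0,0],
    [1,0,0.04,0,0],
    [1,0,0.04,0,0],
    [1,0,0,0,0],
    [1,0,-0.06,0,0],
    [1,0,-0.06,0,0]
  ]
}}

```text
clock: 16.75
tool_pos: [0.5511, 0.0513, 0.0069]
ee_rot: [0.0, 0.697, 0.717, -0.0]
ft_force: [-0.1, -0.2, 0.0]
width: 0.994
finger_force: 0.0
```

```bash
cat > t.py <<'E'
from m import *
def tub():
    im,d=capture('scene');W=world('scene',d);x,y,z=np.moveaxis(W,-1,0)
    rect("pull",W[(x>.6)&(x<.66)&(z>.034)&(z<.046)&(im.max(-1)<70)&(abs(y-.053)<.025)])
    rect("blue",W[(x>.6)&(x<.7)&(z<.06)&(z>.005)&(im[...,2]>im[...,0].astype(int)+30)&(abs(y-.05)<.1)])
    ye=W[(im[...,0]>im[...,2].astype(int)+60)&(x>.63)&(x<.68)&(z>.065)&(z<.085)&(y>-.25)&(y<.16)]
    rect("yellow",ye)
E
python3 -c "
from t import *
plan([.572,.0508,.006],1.35)
tub()"
```

```text
at [0.5511 0.0513 0.0069] y 1.6 shift [-0.006  0.104  0.005] turn 0.001 F [-0.1 -0.2  0. ] w 0.99 t 16.75
   pull 169 [632.1  49.8] [56.8 23.6] 5.4 [[603, 59], [605, 35], [661, 41], [659, 64]] z [0.036 0.04  0.042]
   blue 10 [646.   26.4] [40.6 98. ] 4.6 [[622, 74], [630, -24], [670, -21], [662, 77]] z [0.005 0.005 0.007]
   yellow 520 [658.8 -44.9] [  4.2 408.7] 1.2 [[652, 159], [661, -249], [665, -249], [657, 159]] z [0.071 0.079 0.082]
```

{"op": "jog_arm", "data": {
  "motion": [
    [1,0,0.02,0,0],
    [1,0,0.115,0,0],
    [1,0,0.115,0,0],
    [1,0,0.05,0,0],
    [1,0,-0.1,0,0],
    [1,0,-0.25,0,0],
    [1,0,-0.35,0,0],
    [1,0,-0.35,0,0]
  ]
}}

```text
clock: 17.8
tool_pos: [0.4804, 0.0494, 0.0069]
ee_rot: [0.0, 0.697, 0.717, 0.0]
ft_force: [0.1, 0.5, 0.9]
width: 0.997
finger_force: 0.0
```

```bash
python3 -c "
from t import *
plan([.574,.0508,.006],1.35)
tub()"
```

```text
at [0.4804 0.0494 0.0069] y 1.61 shift [-0.006  0.468  0.005] turn 0.001 F [0.1 0.5 0.9] w 1.0 t 17.8
   pull 126 [647.6  51.7] [23.9 23.8] 0.9 [[635, 63], [636, 40], [660, 40], [659, 64]] z [0.036 0.04  0.043]
   blue 19 [626.7  48.7] [139.1  48.2] 83.8 [[595, -18], [643, -23], [658, 115], [610, 120]] z [0.005 0.005 0.007]
   yellow 520 [659.2 -44.8] [  4.4 408.9] 1.3 [[652, 160], [662, -249], [666, -249], [657, 160]] z [0.071 0.079 0.082]
```

```bash
python3 - <<'E'
from m import *
a=np.array([np.cos(.024),np.sin(.024)])
fr=[("scene",),("top",)]
for c in("scene","top"):
    im,d=capture(c);W=world(c,d);x,y,z=np.moveaxis(W,-1,0);g=im.astype(int)
    s=(W[...,:2]-[.6557,-.0455])@a     # along shelf x
    t=(W[...,:2]-[.6557,-.0455])@[-a[1],a[0]]
    deck=(z>.072)&(z<.086)&(abs(t)<.215)&(s>-.02)&(s<.2);print(c,"deck s",np.percentile(s[deck],[0.5,2,5,95,99,99.8]).round(4),"t",t[deck].min().round(3),t[deck].max().round(3))
    case=(z>.128)&(z<.142)&(s>-.02)&(s<.2)&(abs(t)<.2);print(" case s",np.percentile(s[case],[.2,1,99,99.8]).round(4))
    pl=(s>-.04)&(s<.02)&(z>.03)&(z<.046)&(abs(t-.0985)<.03)&(im.max(-1)<70);print(" pull s",np.percentile(s[pl],[0,3,10]).round(4),"t",t[pl].min().round(3),t[pl].max().round(3),pl.sum())
    gp=(s>-.05)&(s<.02)&(z>.03)&(z<.046)&(abs(t+.0985)<.03)&(im.max(-1)<70);print(" grey pull s",np.percentile(s[gp],[0,3,10]).round(4) if gp.any() else "")
    save("z"+c+".png",cv2.resize(im[170:290,280:440] if c=="scene" else im[140:260,240:400],(800,600),interpolation=cv2.INTER_NEAREST))
E
```

```text
scene deck s [0.0014 0.0016 0.0019 0.1715 0.1806 0.183 ] t -0.213 0.207
 case s [0.0056 0.0063 0.1627 0.1642]
 pull s [-0.0181 -0.017  -0.0156] t 0.085 0.109 145
 grey pull s [-0.0102 -0.0101 -0.0094]
top deck s [-0.0002  0.0002  0.0004  0.1602  0.1774  0.1823] t -0.21 0.21
 case s [0.0043 0.0053 0.1618 0.1637]
 pull s [-0.0194 -0.0188 -0.0181] t 0.089 0.112 104
 grey pull s [-0.0116 -0.0113 -0.0108]
```

View pics/zscene.png

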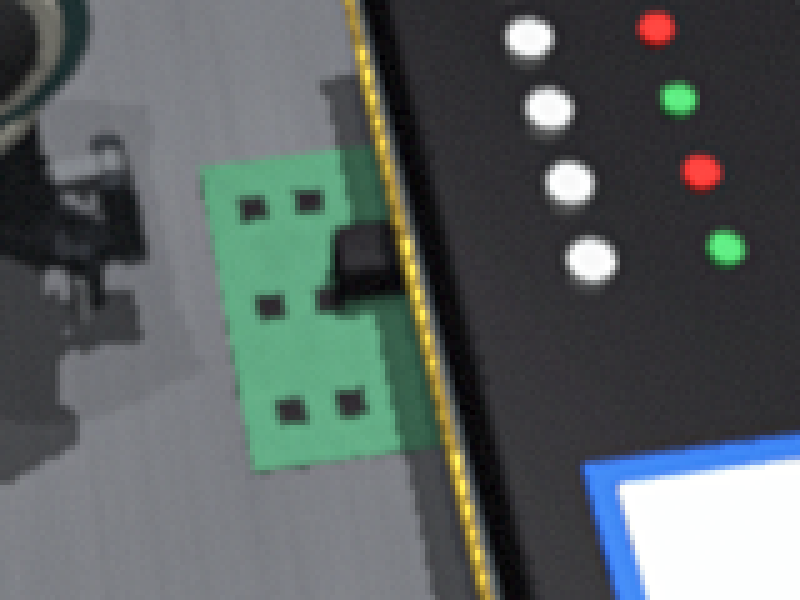

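The pull, at about (365,260), sticks out ~19 mm in front of the edge. That puts the front wall about 17 mm behind it, centred and straight, and the gripper is clear of everything.

```bash
python3 -c "
from rig import *
print(hand_in())"
```

```text
the job is handed in; nothing more can be done
None
```

I pressed the lid level and slid the tub into the free bay, pull to the front, straight and centred, its front wall about 17 mm behind the shelf edge; I saw no bump in the pictures or forces, handed it in, and got no verdict back.

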